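# Find the full bottle by its weight and hold it down on the vortex mixer

### The job

The vortex mixer is to be used, so first move the orange splash shield from the white drying rack into the slot on the near side of the mixer's grey tray, fully home, and let go of it. Then find out which of the two like bottles with blue caps, standing at the front of the bench to the left of the rack, is the full one: lift each in turn a few centimetres clear of the bench to feel its weight, and leave the lighter one standing upright on the bench. Finish while holding the heavier one upright in the mixer's black cup, pressing it down so that the sprung cup stays more than 3 mm down, which is what starts the mixer; do not let go of it, and leave the small yellow-capped bottle, the flask and the timer alone.

Things in the scene. Friction and masses are not known exactly. Their poses are not given: they have to be found in the camera images.
- shield: Splash shield: translucent orange flat panel, 6 mm thick (its x), 150 mm wide (its y), 130 mm high (its z), about 160 g, with a black grip strip, 14 mm thick and 90 mm wide, 118 to 138 mm above the lower edge. Origin: middle of the lower edge. Either face may look forward. It starts upright in the rack, lower edge 8 mm above the bench, between 61 mm high pegs, and comes straight up.
- rack: White drying rack, fixed, 92 x 150 mm base 8 mm thick, with two rows of pegs, 61 mm high over the bench; a small clear glass plate, 86 mm high over the bench and fixed, stands in it 30 mm behind the shield (farther from the robot). Origin on the bench. The shield's plane is parallel to the rack's y axis, and passes 1 mm from its origin.
- slot (a point): Middle of the floor of the shield slot between two light grey rails on the robot's side of the mixer's tray, 6 mm above the bench. Frame: y along the slot, x across it towards the mixer, z up. The slot is 8 mm wide, 154 mm long with closed ends, and its straight part 28 mm deep; above that it flares out to about 19 mm wide over the next 8 mm. The closed ends rise 32 mm above the slot floor. A shield fully home rests on this floor.
- mixer: Vortex mixer with its tray, fixed: grey tray 152 x 184 mm with a 14 mm rim, on it a light round housing 103 mm across and 66 mm high. Origin on the bench under the axis of the cup, 70 mm behind the slot; axes parallel to those of the slot.
- cup_floor (a point): Centre of the inner floor of the black rubber cup on top of the mixer, 86 mm above the bench when up; moves down with the cup. The cup is round, 63 mm wide inside, and its rim stands 8 mm above this floor.
- cup (a joint): How far the cup is pressed down, in m: 0 up, 0.006 fully down. A spring holds it up: it begins to move at 5 N, is 3 mm down at 9 N and fully down at 13 N (the weight of the bottle counts). A bottle's own weight does not push it down.
- bottle_1: One of two look-alike white plastic bottles with blue screw caps, 108 mm high, closed. Body round, 51 mm across and straight to about 75 mm above its underside, cap 40 mm across, 90 to 108 mm above the underside. Origin: centre of the underside; z up. It stands on the bench. The two weigh between 100 and 400 g, the heavier at least 90 g more than the lighter; which is heavier must be felt.
- bottle_2: The other of the two look-alike bottles; same size and origin.
- buffer_bottle: Small white bottle with a yellow cap, 39 mm across, 79 mm high; origin at the centre of its underside. To be left alone.
- flask: Conical glass flask, 64 mm across, 106 mm high; origin at the centre of its underside. To be left alone.
- timer: White digital timer lying on the bench, 60 x 62 x 18 mm; origin at the centre of its underside. To be left alone.
There are look-alikes about, which are no part of the job. Leave any pink look-alike of the bottle_2 alone.

How it is judged:
By the outcome, as a careful person would: the job done as asked, in the order asked, and still so for the second after the job is handed in, while the arm keeps its last pose, push and grip.
It also fails if it takes over 72 s, if anything falls off the work surface, if the arm or the gripper's body presses on something with over 40 N, if the wrist force passes 120 N, or if a joint passes its speed limit or range.

### The arm

A 6-joint arm with a two-finger parallel gripper is mounted at the origin on a cart in front of the work surface, level with it; the furniture and walls round the work are solid. World frame = base frame: x ahead of the robot, y to its left, z up, the work surface at z = 0. Lengths are in m, angles in rad, forces in N, time in s.
With the tool pointing down it reaches from about 0.225 to 0.875 m from the base axis. Payload 3.4 kg.
Tool frame: the origin (TCP) lies at the very end of the fingers, on their centre line; the grasp point (between the pads) lies 19 mm behind it; z points along the fingers, x is the direction in which the jaws open and shut, and the axes are right-handed (so a half turn about z gives the same grasp; the last joint's range is limited). The gripper opens to 85 mm and grips with 20 to 120 N. Pads are 22 mm wide; open, the fingers measure 114 mm over their backs; the gripper's body (76 mm by 85 mm) begins 54 mm behind the grasp point. The pads swing forward as they close: fully open they stand 13 mm farther back than shut.
Start: joints at [1.094, 0.276, 1.505, -0, 1.361, -0.121], TCP at [0.2, 0.539, 0.231] pointing down, gripper open.
Joint ranges: [-2.89, 2.89], [-0.75, 2.08], [0.22, 2.7], [-1.18, 4.32], [0.11, 2.71], [-2.7, 2.7]. Speed limits (rad/s): [2.57, 2.57, 3.14, 3.14, 3.14, 3.14].

### API

Orientations are given as a unit quaternion [w, x, y, z].
In Python, from rig import manip gives the robot as it stands.
- The arm moves only by the tool carry_out, never from a script. Its argument "series" is a list of rows, each a list of 2 entries, a list of its own where there are three numbers: the shift along the tool's x, y, z in mm, then the turn about the tool's z in degrees. A call has 1 to 10 rows; each row shifts and turns the pose as measured when the row begins, along the tool's axes as they then stand; what a row does not reach is not made up. A row lasts 1/12 s, in which the tool goes at most 41.7 mm and 7.16 degrees, less where a joint would pass 70% of its speed; a pose out of reach is approached as far as the arm can. A call is refused whole if a number of a shift passes 41.7 or a number of a turn 7.16, either way. A call with a gripper value outside its range is refused whole. "fingers" is the finger opening in mm, from 0 to 85.4, set as the call begins (left out, the last holds). The fingers move at their own pace and stop on an object; "squeeze" is the grip in N (left out, the last holds). Time passes only in rows, so rows that do not move let the fingers close. It gives the time, the measured TCP pose, the force and the opening at its end, in the units of the state.
- manip.get_state(): the state, without advancing time (a new reading comes with each control period).
- manip.get_image(name): name is "scene" or "top" or "wrist"; returns a dict with "frame" (384x512x3 uint8, blue, green, red), "K" (3x3 intrinsics, pixels), "k1" (the pictures are not rectified: a ray, as slopes to the right and down, at radius r is drawn at 1 + k1 r^2 times it, then the intrinsics apply), "rvec" (rotation vector, rad) and "tvec" (3), from world to camera coordinates, as OpenCV has them; the wrist camera has in their place "mount" (4x4, takes a point from camera to tool coordinates, whose origin is the TCP and whose axes are the tool frame's). Camera axes: x right, y down, z forward; pixel columns grow to the right and rows downward; lengths in m; the calibration is good to about 2 mm. A picture is of the moment at which its call begins: read the wrist's pose just before it. There is no depth.
- manip.sign_off(): hands the job in, once; it reports no verdict.
The state is a dict: "clock": time; "qpos": joint angles; "qd": joint speeds; "effort": joint torques, N m; "position": TCP position; "ee_rot": TCP orientation; "contact_force": force on the tool from outside, world axes, zero at the start; "moment": the same for the moment, N m; "width": finger opening in m.
Only numpy, scipy, OpenCV 4.12 (cv2) and the standard library are available. Lean on these libraries where they do the work, as an engineer would, in place of code of your own. Each camera call takes 0.05 s, during which the arm holds its last target. There are 200 camera calls.

## Working session

There is one attempt and no reset: what is moved stays moved. The work goes in short steps, Python scripts to look and compute and a tool call to move; the robot and the scene stay as the last step left them, time stands still between calls to the robot, and variables do not carry over. Pictures are saved under pics/ and viewed, about 8 in all and at most 12, crops included, and the job is handed in when it is done.

Besides the shell and the picture viewer there is one more tool, called after ">>>" by a JSON object that holds its "api" and its "payload". carry_out: Moves the arm, as the interface text tells. Its arguments: {"type":"object","properties":{"series":{"type":"array","items":{"type":"array"}},"fingers":{"type":"number"},"squeeze":{"type":"number"}},"required":["series"]}

```bash
mkdir -p pics; cat > h.py <<'E'
import numpy as np, cv2
from rig import manip
from scipy.spatial.transform import Rotation as R
def shot(name,f):
    s=manip.get_state(); im=manip.get_image(name); cv2.imwrite('pics/'+f,im['frame'])
    np.save('pics/'+f+'.npy',dict(im=im,s=s),allow_pickle=True); return im,s
def load(f):
    d=np.load('pics/'+f+'.npy',allow_pickle=True).item(); return d['im'],d['s']
def cam(im,s):
    if 'mount' in im:
        q=s['ee_rot']; T=np.eye(4); T[:3,:3]=R.from_quat([q[1],q[2],q[3],q[0]]).as_matrix(); T[:3,3]=s['position']
        M=T@np.array(im['mount']); return M[:3,:3],M[:3,3]
    Rm=cv2.Rodrigues(np.array(im['rvec'],float))[0]; return Rm.T,-Rm.T@np.array(im['tvec'],float).ravel()
def ray(im,s,uv):
    D=np.array([im['k1'],0,0,0],float)
    n=cv2.undistortPoints(np.array(uv,float).reshape(-1,1,2),np.array(im['K'],float),D).reshape(-1,2)
    A,o=cam(im,s); return o,np.c_[n,np.ones(len(n))]@A.T
def onz(im,s,uv,z):
    o,d=ray(im,s,uv); return o+d*((z-o[2])/d[:,2])[:,None]
def proj(im,s,P):
    A,o=cam(im,s); p=(np.atleast_2d(P)-o)@A
    return cv2.projectPoints(p,np.zeros(3),np.zeros(3),np.array(im['K'],float),np.array([im['k1'],0,0,0],float))[0].reshape(-1,2)
E
python3 - <<'E'
from h import *
a,s=shot('scene','a.png'); b,_=shot('top','b.png')
print(s)
for im in(a,b): print(cam(im,s)[1],im['K'],im['k1'])
E
```

```text
{'clock': 0.0, 'qpos': array([ 1.09400613e+00,  2.76596796e-01,  1.50619352e+00, -8.70779320e-06,
        1.36065632e+00, -1.20982969e-01]), 'qd': array([-2.97266455e-04, -9.20805018e-05, -2.03146086e-03, -1.18922373e-03,
       -2.04291316e-03, -1.10302840e-03]), 'effort': array([-1.08995348e-04, -4.16774046e+01, -2.45807451e+01, -5.02788298e-04,
        1.12024162e-02, -2.14865054e-05]), 'position': array([0.200047  , 0.53849894, 0.23041461]), 'ee_rot': array([ 4.37173836e-04,  8.21079862e-01,  5.70812580e-01, -8.17441906e-04]), 'contact_force': array([ 0.69242096,  0.34765141, -0.6335914 ]), 'moment': array([ 0.03171014, -0.00552197,  0.00393492]), 'width': 0.0854108747076583}
[ 0.28543459 -0.5486774   0.7268    ] [[365.20439788   0.         249.97054524]
 [  0.         365.20439788 193.19076304]
 [  0.           0.           1.        ]] -0.005199673815020817
[0.32464262 0.02447608 1.49692397] [[437.90634218   0.         262.65121459]
 [  0.         437.90634218 185.76407414]
 [  0.           0.           1.        ]] -0.1287851552055897
```

View pics/a.png

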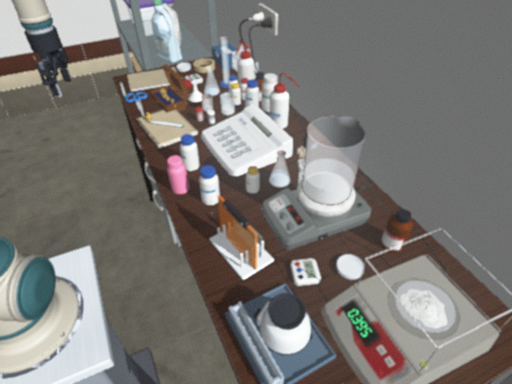

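View pics/b.png

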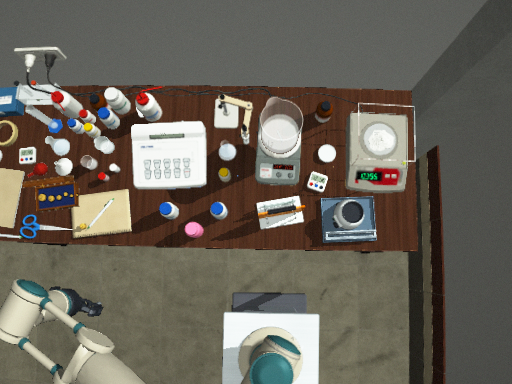

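Scene shows the blue-capped bottles at (190,150) and (209,183), the pink look-alike at (177,173), the rack with the shield near (240,235), and the mixer near (285,325). Top shows the bottles at (168,211) and (219,210), the rack at (280,211), and the mixer at (349,215).

```bash
python3 - <<'E'
from h import *
a,s=load('a.png'); b,_=load('b.png')
def blobs(im,lo,hi,roi,mn=8):
    h=cv2.cvtColor(im['frame'],cv2.COLOR_BGR2HSV); m=cv2.inRange(h,lo,hi); k=np.zeros_like(m); x0,y0,x1,y1=roi; k[y0:y1,x0:x1]=m[y0:y1,x0:x1]
    n,l,st,c=cv2.connectedComponentsWithStats(k); return [(st[i].tolist(),c[i].round(1)) for i in range(1,n) if st[i][4]>=mn]
print('top blue')
for st,c in blobs(b,(100,120,40),(125,255,255),(140,190,240,240)): print(st,c,onz(b,s,[c],.108)[0].round(4))
print('scene blue')
for st,c in blobs(a,(100,120,40),(125,255,255),(165,120,235,215)): print(st,c,onz(a,s,[c],.104)[0].round(4))
print('top orange')
for st,c in blobs(b,(3,120,60),(22,255,255),(255,190,310,235),4): print(st,c,onz(b,s,[c],.14)[0].round(4))
c=np.vstack([cv2.resize(b['frame'][185:255,250:390],None,fx=5,fy=5,interpolation=cv2.INTER_CUBIC),cv2.resize(a['frame'][180:384,200:350],(700,952),interpolation=cv2.INTER_CUBIC)[:0]])
cv2.imwrite('pics/c.png',c)
E
```

```text
top blue
[159, 202, 13, 13, 119] [164.7 208.2] [0.4826 0.3483 0.108 ]
[211, 202, 12, 13, 120] [216.4 207.9] [0.4871 0.1813 0.108 ]
scene blue
[182, 135, 12, 10, 98] [187.2 139.5] [0.4819 0.3403 0.104 ]
[201, 165, 15, 13, 149] [207.7 171.2] [0.4865 0.1769 0.104 ]
top orange
[255, 190, 55, 45, 1193] [284.1 210.9] [ 0.4779 -0.0337  0.14  ]
```

View pics/c.png

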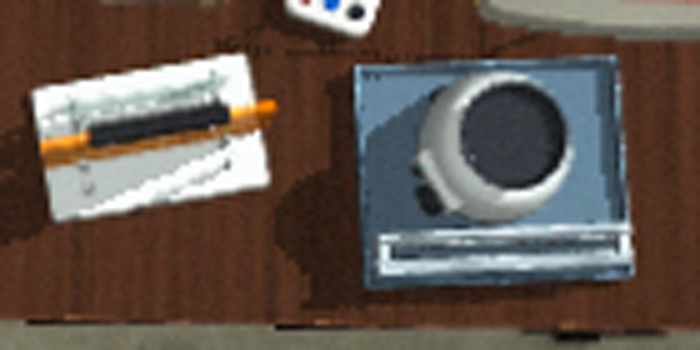

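The enlarged crop shows the shield's black strip from (90,132) to (228,108), tilted about 10°. The slot lies in front of the mixer, from (385,255) to (622,245). I'll move above the rack and take a wrist view.

```bash
cat >> h.py <<'E'
def yaw(s):
    q=s['ee_rot']; return np.degrees(2*np.arctan2(q[2],q[1]))
def plan(t,yw=None,n=10,step=40,s=None):
    s=s or manip.get_state(); p=np.array(s['position']); y0=yaw(s); t=np.array(t); yw=y0 if yw is None else yw
    dy=(yw-y0+90)%180-90
    d=(t-p)*1000; n=max(n,int(np.ceil(np.linalg.norm(d)/step)),int(np.ceil(abs(dy)/7.1)))
    print('t',round(s['clock'],2),'at',p.round(4),'yaw',round(y0,2),'w',round(s['width'],4),'F',np.round(s['contact_force'],1),'n',n)
    q=s['ee_rot']; M=R.from_quat([q[1],q[2],q[3],q[0]]).as_matrix()
    print('tilt',M[:,2].round(4))
    out=[]
    for i in range(n):
        A=R.from_euler('z',dy/n*i,degrees=True).as_matrix()@M
        v=A.T@d/n
        out.append([[round(float(x),1) for x in v],round(-dy/n,2)])
    if abs(dy)<.05: print(out[0],'x',n)
    else: print(out)
E
python3 - <<'E'
from h import *
a,s=load('a.png'); b,_=load('b.png')
e=onz(b,s,[(268,211.4),(295.6,206.6)],.146); print(e, np.degrees(np.arctan2(*(e[0]-e[1])[[0,1]])), np.linalg.norm(e[0]-e[1]))
m=onz(b,s,[(250+385/5,185+253/5),(250+624/5,185+243/5)],.038);print(m,np.linalg.norm(m[0]-m[1]))
m=onz(b,s,[(250+513/5,185+135/5)],.094);print(m)
im=manip.get_image('wrist');print(im['mount'],im['K'])
plan([.43,-.05,.27],8)
E
```

```text
[[ 0.47475325  0.01645419  0.146     ]
 [ 0.49126977 -0.06902482  0.146     ]] -10.936097018423325 0.08706007160061449
[[ 0.40916036 -0.18194252  0.038     ]
 [ 0.41789311 -0.34310817  0.038     ]] 0.16140206642824464
[[ 0.48318657 -0.25748123  0.094     ]]
[[ 9.99999979e-01  2.03210331e-04 -1.43570093e-05 -8.18873158e-04]
 [-1.87378056e-04  9.45163613e-01  3.26597168e-01 -8.26621282e-02]
 [ 7.99376416e-05 -3.26597159e-01  9.45163631e-01 -1.42013946e-01]
 [ 0.00000000e+00  0.00000000e+00  0.00000000e+00  1.00000000e+00]] [[267.75231927   0.         254.75782418]
 [  0.         267.75231927 193.31254724]
 [  0.           0.           1.        ]]
t 0.15 at [0.2001 0.5386 0.2307] yaw 69.61 w 0.0855 F [-0.6 -0.   0.4] n 16
tilt [-6.0e-04 -1.2e-03 -1.0e+00]
[[[-29.5, 26.3, -2.4], np.float64(3.85)], [[-27.7, 28.2, -2.4], np.float64(3.85)], [[-25.7, 30.0, -2.4], np.float64(3.85)], [[-23.6, 31.7, -2.4], np.float64(3.85)], [[-21.4, 33.2, -2.4], np.float64(3.85)], [[-19.2, 34.5, -2.4], np.float64(3.85)], [[-16.8, 35.7, -2.4], np.float64(3.85)], [[-14.4, 36.8, -2.4], np.float64(3.85)], [[-11.9, 37.7, -2.4], np.float64(3.85)], [[-9.3, 38.4, -2.5], np.float64(3.85)], [[-6.7, 38.9, -2.5], np.float64(3.85)], [[-4.1, 39.3, -2.5], np.float64(3.85)], [[-1.4, 39.5, -2.5], np.float64(3.85)], [[1.2, 39.5, -2.5], np.float64(3.85)], [[3.9, 39.3, -2.5], np.float64(3.85)], [[6.5, 39.0, -2.5], np.float64(3.85)]]
```

>>> {"api": "carry_out", "payload": {"series": [[[-29.5, 26.3, -2.4], 3.85], [[-27.7, 28.2, -2.4], 3.85], [[-25.7, 30, -2.4], 3.85], [[-23.6, 31.7, -2.4], 3.85], [[-21.4, 33.2, -2.4], 3.85], [[-19.2, 34.5, -2.4], 3.85], [[-16.8, 35.7, -2.4], 3.85], [[-14.4, 36.8, -2.4], 3.85], [[-11.9, 37.7, -2.4], 3.85], [[-9.3, 38.4, -2.5], 3.85]]}}

```text
clock: 0.98
position: [0.3409, 0.1613, 0.2506]
ee_rot: [0.0, 0.965, 0.261, -0.002]
contact_force: [1.3, 0.9, 0.4]
width: 0.0857
```

>>> {"api": "carry_out", "payload": {"series": [[[-6.7, 38.9, -2.5], 3.85], [[-4.1, 39.3, -2.5], 3.85], [[-1.4, 39.5, -2.5], 3.85], [[1.2, 39.5, -2.5], 3.85], [[3.9, 39.3, -2.5], 3.85], [[6.5, 39, -2.5], 3.85], [[0, 0, 0], 0], [[0, 0, 0], 0]]}}

```text
clock: 1.65
position: [0.424, -0.0817, 0.2665]
ee_rot: [0.002, 0.999, 0.045, 0.0]
contact_force: [-1.3, 0.4, -1.7]
width: 0.085
```

```bash
python3 - <<'E'
from h import *
w,s=shot('wrist','d.png'); print(s['qd'].round(3),yaw(s))
cv2.imwrite('pics/d2.png',cv2.resize(w['frame'],(768,576),interpolation=cv2.INTER_CUBIC))
plan([.43,-.05,.27],8)
E
```

```text
[-0.069  0.033 -0.032 -0.046 -0.038 -0.003] 5.142167389883324
t 1.7 at [ 0.4244 -0.0817  0.2665] yaw 5.22 w 0.0853 F [ 0.1 -1.  -0.6] n 10
tilt [ 0.0017 -0.006  -1.    ]
[[[0.8, -3.1, -0.4], np.float64(-0.28)], [[0.9, -3.1, -0.4], np.float64(-0.28)], [[0.9, -3.1, -0.4], np.float64(-0.28)], [[0.9, -3.1, -0.4], np.float64(-0.28)], [[0.9, -3.1, -0.4], np.float64(-0.28)], [[0.9, -3.1, -0.4], np.float64(-0.28)], [[0.9, -3.1, -0.4], np.float64(-0.28)], [[1.0, -3.1, -0.4], np.float64(-0.28)], [[1.0, -3.1, -0.4], np.float64(-0.28)], [[1.0, -3.1, -0.4], np.float64(-0.28)]]
```

View pics/d2.png

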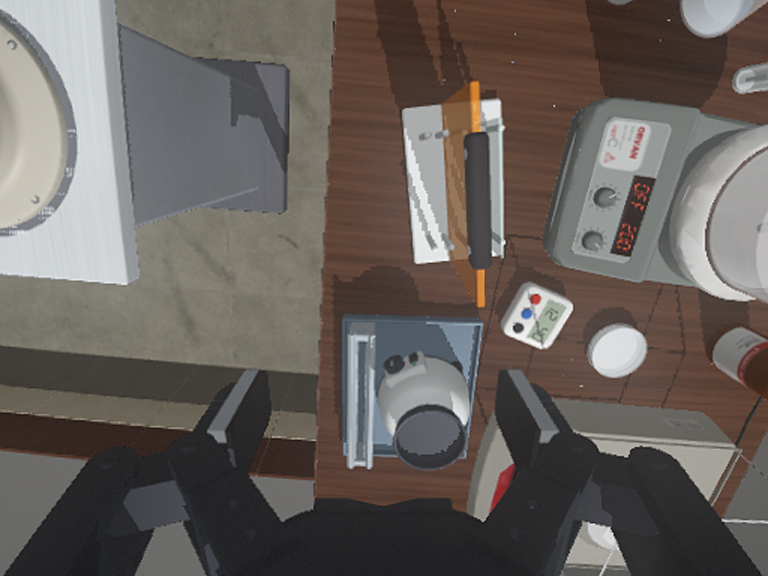

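Wrist view (×1.5): the strip runs from (479,133) to (480,268), and the shield's upper edge from (475,82) to (481,306). The slot rails are at x≈350–370, y≈335–468, and the cup rim is centred near (430,436).

```bash
python3 - <<'E'
from h import *
w,s=load('d.png'); f=w['frame']; h=cv2.cvtColor(f,cv2.COLOR_BGR2HSV)
# strip: dark
m=cv2.inRange(f,(0,0,0),(62,62,62)); k=np.zeros_like(m); k[80:190,300:340]=m[80:190,300:340]
n,l,st,c=cv2.connectedComponentsWithStats(k); i=1+np.argmax(st[1:,4]); print('strip',st[i],c[i])
rows=range(st[i][1],st[i][1]+st[i][3],8)
for v in rows: x=np.where(l[v]==i)[0]; print(v,x.min(),x.max(),f[v,x].mean(1).astype(int).tolist())
# bright orange
m=cv2.inRange(h,(8,200,190),(20,255,255)); ys,xs=np.where(m[45:210,300:335]); ys+=45; xs+=300
for sel in (ys<85,ys>182):
    print('orange', [(v,xs[(ys==v)&sel].min(),xs[(ys==v)&sel].max()) for v in sorted(set(ys[sel]))][::4])
cr=f[215:320,215:330]; cv2.imwrite('pics/e.png',cv2.resize(cr,None,fx=5.5,fy=5.5,interpolation=cv2.INTER_CUBIC))
E
```

```text
strip [309  88  16  51 135] [312.77777778 106.03703704]
88 318 323 [48, 46, 45, 45, 45, 51]
96 310 312 [54, 53, 57]
104 312 312 [57]
112 310 312 [56, 57, 59]
120 311 312 [59, 60]
128 311 311 [60]
136 311 312 [61, 61]
orange [(np.int64(55), np.int64(314), np.int64(318)), (np.int64(59), np.int64(315), np.int64(318)), (np.int64(63), np.int64(317), np.int64(317))]
orange []
```

View pics/e.png

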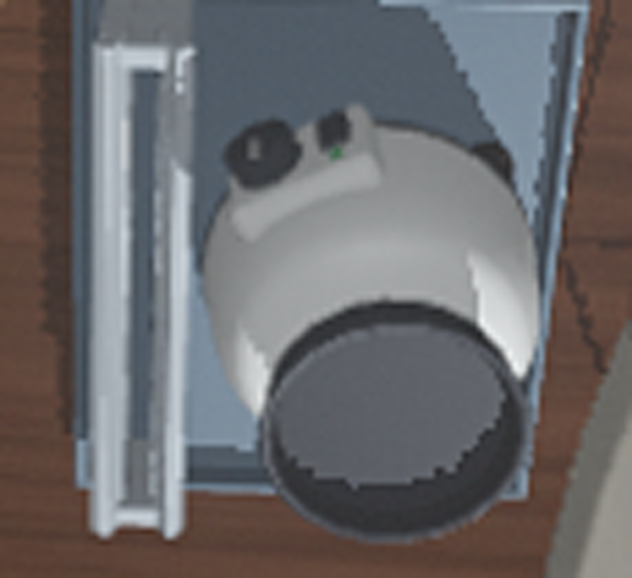

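```bash
python3 - <<'E'
from h import *
w,s=load('d.png'); f=w['frame']
g=lambda P:[((x+.5)/5.5-.5+215,(y+.5)/5.5-.5+215) for x,y in P]
c=onz(w,s,g([(92,46),(192,45),(90,533),(183,533)]),.042); print('rail corners\n',c.round(4))
n,fa=(c[0]+c[1])/2,(c[2]+c[3])/2; d=(n-fa)[:2]; print('mid',((n+fa)/2).round(4),'len',np.linalg.norm(d),'widths',np.linalg.norm(c[0]-c[1]),np.linalg.norm(c[2]-c[3]))
yw=np.degrees(np.arctan2(-d[0],d[1]));print('slot x-axis yaw',yw)
e=onz(w,s,g([(147,70),(137,508)]),.038);print('ends inner',e.round(4),np.linalg.norm(e[0]-e[1]),(e.mean(0)).round(4))
# cup rim
u=onz(w,s,g([(263,430),(529,430),(397,300),(397,540)]),.094);print('cup',u.round(4),((u[0]+u[1])/2).round(4),((u[2]+u[3])/2).round(4))
a=np.radians(yw);xx=np.array([np.cos(a),np.sin(a)]);m=((n+fa)/2)[:2]; print('cup from slot',m+.07*xx)
# strip, d2 coords
k=lambda P:[((x+.5)/1.5-.5,(y+.5)/1.5-.5) for x,y in P]
t=onz(w,s,k([(475,82),(481,306)]),.138);print('shield top edge',t.round(4),np.linalg.norm(t[0]-t[1]),np.degrees(np.arctan2(-(t[0]-t[1])[0],(t[0]-t[1])[1])),t.mean(0).round(4))
print('gray rows')
for v in (95,120,150,170): print(v,f[v,300:335].mean(1).astype(int).tolist())
E
```

```text
rail corners
 [[ 0.3983 -0.1767  0.042 ]
 [ 0.4256 -0.1739  0.042 ]
 [ 0.4077 -0.3464  0.042 ]
 [ 0.4369 -0.3437  0.042 ]]
mid [ 0.4171 -0.2602  0.042 ] len 0.1700116022561477 widths 0.027445121721406625 0.02933083014499499
slot x-axis yaw 3.479201751390353
ends inner [[ 0.4138 -0.1846  0.038 ]
 [ 0.4218 -0.3387  0.038 ]] 0.15423950175615042 [ 0.4178 -0.2617  0.038 ]
cup [[ 0.4522 -0.2584  0.094 ]
 [ 0.5219 -0.2525  0.094 ]
 [ 0.4819 -0.2152  0.094 ]
 [ 0.4922 -0.292   0.094 ]] [ 0.487  -0.2554  0.094 ] [ 0.487  -0.2536  0.094 ]
cup from slot [ 0.48698541 -0.25591557]
shield top edge [[ 0.4705  0.0466  0.138 ]
 [ 0.4985 -0.0984  0.138 ]] 0.14771623748704427 10.940306601442686 [ 0.4845 -0.0259  0.138 ]
gray rows
95 [97, 97, 99, 99, 99, 99, 100, 99, 96, 58, 54, 55, 58, 61, 64, 67, 69, 71, 68, 70, 72, 67, 67, 67, 62, 70, 136, 171, 167, 167, 167, 165, 183, 216, 192]
120 [119, 118, 119, 102, 103, 101, 102, 102, 102, 103, 66, 59, 60, 63, 64, 69, 70, 75, 73, 74, 72, 70, 72, 72, 69, 64, 90, 152, 171, 168, 168, 167, 171, 201, 215]
150 [119, 107, 102, 103, 103, 118, 119, 119, 118, 120, 123, 74, 62, 61, 65, 70, 69, 73, 75, 75, 75, 72, 74, 73, 71, 69, 69, 120, 174, 169, 169, 167, 167, 177, 217]
170 [107, 100, 114, 119, 119, 118, 118, 119, 117, 119, 118, 120, 87, 57, 61, 64, 68, 68, 71, 75, 73, 73, 73, 73, 74, 72, 67, 67, 225, 215, 170, 163, 115, 102, 160]
```

```bash
python3 - <<'E'
from h import *
w,s=load('d.png'); a=np.radians(10.9); xx=np.array([np.cos(a),np.sin(a)])
for v,u in((95,325.6),(120,326.1),(150,326.6),(170,327.4)):
    p=onz(w,s,[(u,v)],.146)[0]; q=p[:2]-.007*xx; print(p.round(4),'centre normal coord',round(q@xx,4))
print('edge centre coord',np.array([.4845,-.0259])@xx)
for v,u in((95,308.6),(150,310.6),(170,311.9)): # near top/lower edge z .126
    p=onz(w,s,[(u,v)],.126)[0]; print((p[:2]+.007*xx)@xx)
plan([.4845,-.026,.19],10.9)
E
```

```text
[0.4827 0.0121 0.146 ] centre normal coord 0.4693
[ 0.487  -0.0102  0.146 ] centre normal coord 0.4693
[ 0.4925 -0.0385  0.146 ] centre normal coord 0.4693
[ 0.4968 -0.0585  0.146 ] centre normal coord 0.4698
edge centre coord 0.4708614243279887
0.4713571900295865
0.47134119590550977
0.47201867143087073
t 1.7 at [ 0.4244 -0.0817  0.2665] yaw 5.22 w 0.0853 F [ 0.1 -1.  -0.6] n 10
tilt [ 0.0017 -0.006  -1.    ]
[[[6.5, -5.0, 7.6], np.float64(-0.57)], [[6.5, -5.0, 7.6], np.float64(-0.57)], [[6.6, -4.9, 7.6], np.float64(-0.57)], [[6.6, -4.9, 7.6], np.float64(-0.57)], [[6.7, -4.8, 7.6], np.float64(-0.57)], [[6.7, -4.7, 7.6], np.float64(-0.57)], [[6.8, -4.7, 7.6], np.float64(-0.57)], [[6.8, -4.6, 7.6], np.float64(-0.57)], [[6.9, -4.5, 7.6], np.float64(-0.57)], [[6.9, -4.4, 7.6], np.float64(-0.57)]]
```

>>> {"api": "carry_out", "payload": {"series": [[[9.5, -7, 7.6], -0.8], [[9.5, -7, 7.6], -0.8], [[9.5, -7, 7.6], -0.8], [[9.5, -6.5, 7.6], -0.8], [[9.5, -6.5, 7.6], -0.8], [[9.5, -6.5, 7.6], -0.8], [[9, -6.5, 7.6], -0.8], [[0, 0, 0], 0], [[0, 0, 0], 0]]}}

```text
clock: 2.45
position: [0.484, -0.0035, 0.2046]
ee_rot: [-0.001, 0.994, 0.111, -0.002]
contact_force: [-0.1, -0.3, -0.3]
width: 0.0852
```

```bash
python3 - <<'E'
from h import *
plan([.484,-.026,.117],10.9,n=5)
E
```

```text
t 2.45 at [ 0.484  -0.0035  0.2046] yaw 12.77 w 0.0852 F [-0.1 -0.3 -0.3] n 5
tilt [-0.0038  0.0012 -1.    ]
[[[-0.9, 4.4, 17.5], np.float64(0.37)], [[-0.9, 4.4, 17.5], np.float64(0.37)], [[-0.9, 4.4, 17.5], np.float64(0.37)], [[-0.8, 4.5, 17.5], np.float64(0.37)], [[-0.8, 4.5, 17.5], np.float64(0.37)]]
```

>>> {"api": "carry_out", "payload": {"series": [[[-0.9, 7.5, 5], 0.7], [[-0.9, 7.5, 5], 0.7], [[-0.9, 7, 5], 0.5], [[-0.5, 0, 12], 0], [[-0.5, 0, 15], 0], [[-0.5, 0, 17], 0], [[0, 0, 15], 0], [[0, 0, 12], 0], [[0, 0, 0], 0], [[0, 0, 0], 0]]}}

```text
clock: 3.28
position: [0.4829, -0.0339, 0.115]
ee_rot: [0.002, 0.996, 0.09, -0.0]
contact_force: [-0.3, 1.1, -0.4]
width: 0.0852
```

```bash
python3 - <<'E'
from h import *
plan([.484,-.026,.117],10.9,n=1)
w,s=shot('wrist','f.png'); cv2.imwrite('pics/f2.png',w['frame'][:300,150:450])
E
```

```text
t 3.28 at [ 0.4829 -0.0339  0.115 ] yaw 10.3 w 0.0852 F [-0.3  1.1 -0.4] n 1
tilt [ 1.0e-04 -3.2e-03 -1.0e+00]
[[[2.5, -7.6, -2.0], np.float64(-0.6)]]
```

View pics/f2.png

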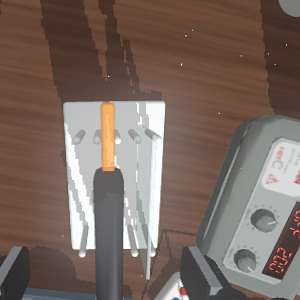

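The jaws straddle the black strip. The orange edge at (108,135) runs straight along the image centre line, and the glass plate is well clear. I'll shift along the strip, then close.

>>> {"api": "carry_out", "payload": {"series": [[[1.5, -4, -1], -0.3], [[1, -3.6, -1], -0.3], [[0, 0, 0], 0]]}}

```text
clock: 3.58
position: [0.4853, -0.0267, 0.1193]
ee_rot: [0.002, 0.996, 0.094, 0.002]
contact_force: [0.8, 0.7, 0.5]
width: 0.085
```

>>> {"api": "carry_out", "payload": {"series": [[[0, 0, 0], 0], [[0, 0, 0], 0], [[0, 0, 0], 0], [[0, 0, 0], 0], [[0, 0, 0], 0], [[0, 0, 0], 0], [[0, 0, 0], 0], [[0, 0, 0], 0]], "fingers": 0, "squeeze": 60}}

```text
clock: 4.25
position: [0.4859, -0.0263, 0.1216]
ee_rot: [0.003, 0.995, 0.096, 0.003]
contact_force: [-0.8, 0.1, 1.3]
width: 0.0128
```

```bash
python3 - <<'E'
from h import *
plan([.484,-.026,.117],10.9,n=1)
E
```

```text
t 4.25 at [ 0.4859 -0.0263  0.1216] yaw 10.97 w 0.0128 F [-0.8  0.1  1.3] n 1
tilt [ 0.0066 -0.0056 -1.    ]
[[[-1.9, -0.7, 4.6], np.float64(0.07)]]
```

>>> {"api": "carry_out", "payload": {"series": [[[0, 0, -6], 0], [[0, 0, -10], 0], [[0, 0, -12], 0], [[0, 0, -12], 0], [[0, 0, -12], 0], [[0, 0, -12], 0], [[0, 0, -12], 0], [[0, 0, -10], 0], [[0, 0, 0], 0]]}}

```text
clock: 5.0
position: [0.485, -0.025, 0.2103]
ee_rot: [0.001, 0.996, 0.095, 0.002]
contact_force: [1.2, -0.0, -0.4]
width: 0.0131
```

```bash
python3 - <<'E'
from h import *
w,s=shot('wrist','g.png'); print(s['contact_force'])
plan([.4175,-.261,.205],3.4)
E
```

```text
[ 1.1594817  -0.00350831 -0.37594728]
t 5.05 at [ 0.4845 -0.0249  0.2094] yaw 10.87 w 0.0127 F [-0.5  1.2 -2.1] n 10
tilt [ 0.0028 -0.0021 -1.    ]
[[[-11.0, 21.9, 0.5], np.float64(0.75)], [[-10.7, 22.1, 0.5], np.float64(0.75)], [[-10.5, 22.2, 0.5], np.float64(0.75)], [[-10.2, 22.3, 0.5], np.float64(0.75)], [[-9.9, 22.5, 0.5], np.float64(0.75)], [[-9.6, 22.6, 0.5], np.float64(0.75)], [[-9.3, 22.7, 0.5], np.float64(0.75)], [[-9.0, 22.8, 0.5], np.float64(0.75)], [[-8.7, 23.0, 0.5], np.float64(0.75)], [[-8.4, 23.1, 0.5], np.float64(0.75)]]
```

>>> {"api": "carry_out", "payload": {"series": [[[-22, 10, -5], 0.75], [[-21, 12, -5], 0.75], [[-17, 20, -5], 0.75], [[-14, 24, -5], 0.75], [[-11, 27, 0], 0.75], [[-5.5, 27, 0], 0.75], [[-3, 27, 0], 0.75], [[-2, 27, 0], 0.75], [[-1, 27, 5], 0.75], [[0, 22, 5], 0.75]]}}

```text
clock: 5.88
position: [0.4092, -0.2637, 0.2118]
ee_rot: [-0.003, 1.0, 0.03, -0.003]
contact_force: [0.0, -0.3, -1.7]
width: 0.0127
```

```bash
python3 - <<'E'
from h import *
plan([.4175,-.261,.185],3.4,n=8)
E
```

```text
t 5.88 at [ 0.4092 -0.2637  0.2118] yaw 3.45 w 0.0127 F [ 0.  -0.3 -1.7] n 8
tilt [-0.0053  0.0065 -1.    ]
[[[1.1, -0.3, 3.3], np.float64(0.01)], [[1.1, -0.3, 3.3], np.float64(0.01)], [[1.1, -0.3, 3.3], np.float64(0.01)], [[1.1, -0.3, 3.3], np.float64(0.01)], [[1.1, -0.3, 3.3], np.float64(0.01)], [[1.1, -0.3, 3.3], np.float64(0.01)], [[1.1, -0.3, 3.3], np.float64(0.01)], [[1.1, -0.3, 3.3], np.float64(0.01)]]
```

>>> {"api": "carry_out", "payload": {"series": [[[1.5, -0.5, 8], 0], [[1.5, -0.5, 8], 0], [[1.5, -0.5, 8], 0], [[1.5, 0, 8], 0], [[1.5, 0, 7], 0], [[0, 0, 4], 0], [[0, 0, 0], 0], [[0, 0, 0], 0]]}}

```text
clock: 6.55
position: [0.4148, -0.2608, 0.1596]
ee_rot: [-0.006, 1.0, 0.029, -0.006]
contact_force: [0.4, -0.2, -1.2]
width: 0.0126
```

```bash
python3 - <<'E'
from h import *
plan([.4175,-.261,.165],3.4,n=1)
w,s=shot('wrist','i.png'); print(s['position'].round(4),yaw(s)); a,_=shot('scene','i_s.png')
c=cv2.resize(w['frame'][60:260,180:340],(480,600),interpolation=cv2.INTER_CUBIC)
d=cv2.resize(a['frame'][230:384,200:282],(320,600),interpolation=cv2.INTER_CUBIC)
cv2.imwrite('pics/i2.png',np.hstack([c,d]))
E
```

```text
t 6.55 at [ 0.4148 -0.2608  0.1596] yaw 3.34 w 0.0126 F [ 0.4 -0.2 -1.2] n 1
tilt [-0.0123  0.0121 -0.9998]
[[[2.6, 0.3, -5.5], np.float64(-0.06)]]
[ 0.4148 -0.2608  0.1596] 3.3356384224724036
```

View pics/i2.png

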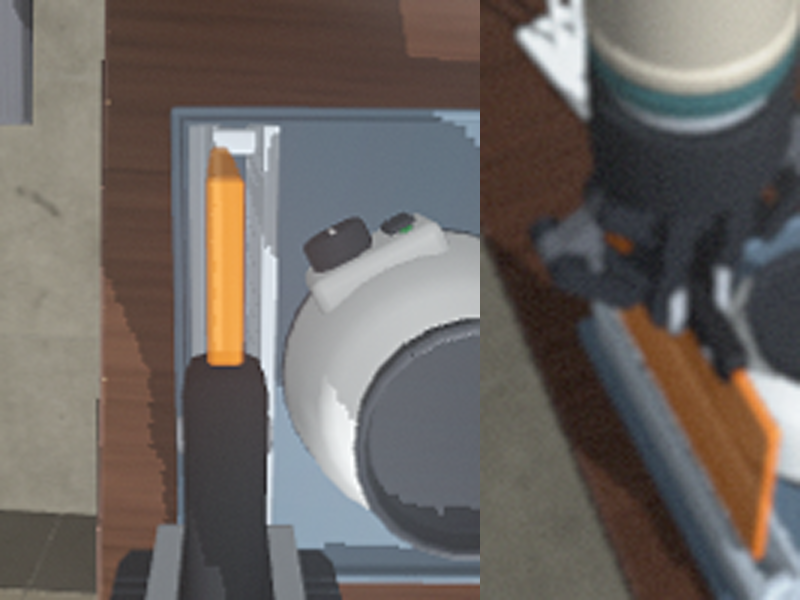

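The shield is held over the slot, with its near lower corner at crop (219,148) beside the slot's white near end (235,153). The shield is slightly to the robot's side of the slot. I'll measure both in this view and average the pose over a few readings.

```bash
python3 - <<'E'
from h import *
w,s=load('i.png')
S=[s]
for _ in range(5): manip.get_image('wrist'); S.append(manip.get_state())
for q in S:
    r=q['ee_rot']; M=R.from_quat([r[1],r[2],r[3],r[0]]).as_matrix(); print(q['position'].round(4),M[:,2].round(4),round(yaw(q),2),q['contact_force'].round(1))
k=lambda P:[((x+.5)/3-.5+180,(y+.5)/3-.5+60) for x,y in P]
b=onz(w,s,k([(210,148),(229,148)]),.046);print('bottom corner',b.round(4))
t=onz(w,s,k([(206,180),(244,180)]),.0460+.130);print('top corner',t.round(4))
t2=onz(w,s,k([(206,360),(244,360)]),.0460+.130);print('top @strip',t2.round(4))
e=onz(w,s,k([(215,153),(254,153),(188,126),(280,126)]),.04);print('slot end inner, rail outer',e.round(4))
E
```

```text
[ 0.4148 -0.2608  0.1596] [-0.0123  0.0121 -0.9998] 3.34 [ 0.4 -0.2 -1.2]
[ 0.415  -0.2614  0.1602] [-0.0113  0.0111 -0.9999] 3.31 [ 0.  -0.7 -1.7]
[ 0.4151 -0.2616  0.1603] [-0.011   0.0108 -0.9999] 3.29 [-0.9 -0.5 -0.9]
[ 0.4151 -0.2617  0.1604] [-0.0109  0.0107 -0.9999] 3.29 [-0.1 -0.6 -2.1]
[ 0.415  -0.2617  0.1603] [-0.011   0.0108 -0.9999] 3.28 [ 0.7 -0.5 -2.1]
[ 0.415  -0.2617  0.1603] [-0.0112  0.011  -0.9999] 3.28 [-0.2 -0.5 -1.1]
bottom corner [[ 0.4054 -0.1836  0.046 ]
 [ 0.4112 -0.1833  0.046 ]]
top corner [[ 0.4089 -0.1863  0.176 ]
 [ 0.4147 -0.186   0.176 ]]
top @strip [[ 0.4103 -0.2148  0.176 ]
 [ 0.4165 -0.2144  0.176 ]]
slot end inner, rail outer [[ 0.4069 -0.1851  0.04  ]
 [ 0.4191 -0.1844  0.04  ]
 [ 0.3981 -0.1775  0.04  ]
 [ 0.4266 -0.1758  0.04  ]]
```

>>> {"api": "carry_out", "payload": {"series": [[[2.2, 1.5, 0], 0], [[2, 1.3, 0], 0], [[0, 0, 4], 0], [[0, 0, 4], 0], [[0, 0, 4], 0], [[0, 0, 0], 0]]}}

```text
clock: 7.4
position: [0.42, -0.2652, 0.1478]
ee_rot: [-0.005, 1.0, 0.028, -0.005]
contact_force: [0.5, 0.4, -2.3]
width: 0.0132
```

```bash
cat >> h.py <<'E'
def tell(n=3):
    for _ in range(n): manip.get_image('wrist'); q=manip.get_state()
    r=q['ee_rot']; M=R.from_quat([r[1],r[2],r[3],r[0]]).as_matrix(); print(round(q['clock'],2),q['position'].round(4),M[:,2].round(4),'yaw',round(yaw(q),2),'F',q['contact_force'].round(1),'w',round(q['width'],4)); return q,M
E
python3 - <<'E'
from h import *
s,M=tell(); print('shield bottom',s['position']+M[:,2]*.1136)
E
```

```text
7.55 [ 0.4202 -0.2654  0.1485] [-0.0091  0.009  -0.9999] yaw 3.24 F [-0.7  0.4 -1.5] w 0.013
shield bottom [ 0.4192036  -0.26434407  0.034917  ]
```

>>> {"api": "carry_out", "payload": {"series": [[[-1, -0.5, 0], 0], [[0, 0, 0], 0], [[0, 0, 3], 0], [[0, 0, 4], 0], [[0, 0, 4], 0], [[0, 0, 0], 0]]}}

```text
clock: 8.05
position: [0.4193, -0.265, 0.1371]
ee_rot: [-0.004, 1.0, 0.028, -0.004]
contact_force: [-0.2, 0.0, -2.0]
width: 0.0125
```

```bash
python3 - <<'E'
from h import *
s,M=tell(); print('shield bottom',s['position']+M[:,2]*.1136)
w,s=shot('wrist','j.png'); 
E
```

```text
8.2 [ 0.4196 -0.2654  0.1378] [-0.0072  0.0072 -0.9999] yaw 3.25 F [-0.8 -1.4 -1.3] w 0.0129
shield bottom [ 0.4187955 -0.2645325  0.0242452]
```

>>> {"api": "carry_out", "payload": {"series": [[[0, 0, 4], 0], [[0, 0, 4], 0], [[0, 0, 4], 0], [[0, 0, 3], 0], [[0, 0, 2], 0], [[0, 0, 2], 0], [[0, 0, 2], 0]]}}

```text
clock: 8.83
position: [0.4197, -0.2643, 0.1196]
ee_rot: [-0.004, 1.0, 0.028, -0.003]
contact_force: [-4.7, 3.1, 16.9]
width: 0.0129
```

```bash
python3 - <<'E'
from h import *
s,M=tell(); print('shield bottom',s['position']+M[:,2]*.1136)
E
```

```text
8.98 [ 0.4196 -0.2644  0.1197] [-0.0058  0.0074 -1.    ] yaw 3.27 F [-3.   3.9 13.7] w 0.0127
shield bottom [ 0.41895415 -0.26353132  0.00610501]
```

>>> {"api": "carry_out", "payload": {"series": [[[0, 0, 1.5], 0], [[0, 0, 1], 0], [[0, 0, 0], 0]]}}

```text
clock: 9.23
position: [0.4193, -0.2649, 0.1202]
ee_rot: [-0.002, 1.0, 0.029, -0.002]
contact_force: [-0.6, -0.4, -1.3]
width: 0.0129
```

>>> {"api": "carry_out", "payload": {"series": [[[0, 0, 0], 0], [[0, 0, 0], 0], [[0, 0, 0], 0], [[0, 0, -3], 0]], "fingers": 50}}

```text
clock: 9.57
position: [0.4206, -0.2652, 0.1229]
ee_rot: [-0.002, 1.0, 0.029, -0.001]
contact_force: [-0.1, -0.3, -0.0]
width: 0.0507
```

>>> {"api": "carry_out", "payload": {"series": [[[0, 0, -12], 0], [[0, 0, -20], 0], [[0, 0, -25], 0], [[0, 0, -25], 0], [[0, 0, -20], 0], [[0, -25, -10], 0], [[0, -30, 0], 0], [[0, -35, 0], 0], [[0, -30, 0], 0], [[0, 0, 0], 0]], "fingers": 85}}

```text
clock: 10.4
position: [0.417, -0.1443, 0.2419]
ee_rot: [-0.003, 1.0, 0.026, 0.002]
contact_force: [-0.0, -0.2, 0.5]
width: 0.0849
```

```bash
python3 - <<'E'
from h import *
s,M=tell(2); w,s=shot('wrist','k.png'); a,_=shot('scene','k_s.png')
c=cv2.resize(w['frame'][130:330,150:340],(570,600),interpolation=cv2.INTER_CUBIC)
d=cv2.resize(a['frame'][264:384,210:256],(230,600),interpolation=cv2.INTER_CUBIC)
cv2.imwrite('pics/k2.png',np.hstack([c,d])); 
# blue caps seen in wrist
print(yaw(s))
plan([.4826,.346,.2],20)
E
```

```text
10.5 [ 0.4182 -0.1482  0.242 ] [ 0.0041  0.0013 -1.    ] yaw 2.9 F [ 0.2 -0.5 -0.3] w 0.085
2.9002089017159562
t 10.6 at [ 0.4184 -0.1496  0.2417] yaw 2.77 w 0.0851 F [ 0.1 -0.1 -0.1] n 13
tilt [ 0.0035  0.0011 -1.    ]
[[[6.8, -37.8, 3.3], np.float64(-1.33)], [[7.6, -37.7, 3.3], np.float64(-1.33)], [[8.5, -37.5, 3.3], np.float64(-1.33)], [[9.4, -37.3, 3.3], np.float64(-1.33)], [[10.2, -37.1, 3.3], np.float64(-1.33)], [[11.1, -36.8, 3.3], np.float64(-1.33)], [[11.9, -36.5, 3.3], np.float64(-1.33)], [[12.8, -36.3, 3.3], np.float64(-1.33)], [[13.6, -35.9, 3.3], np.float64(-1.33)], [[14.4, -35.6, 3.3], np.float64(-1.33)], [[15.3, -35.3, 3.3], np.float64(-1.33)], [[16.1, -34.9, 3.3], np.float64(-1.33)], [[16.9, -34.5, 3.3], np.float64(-1.33)]]
```

View pics/k2.png

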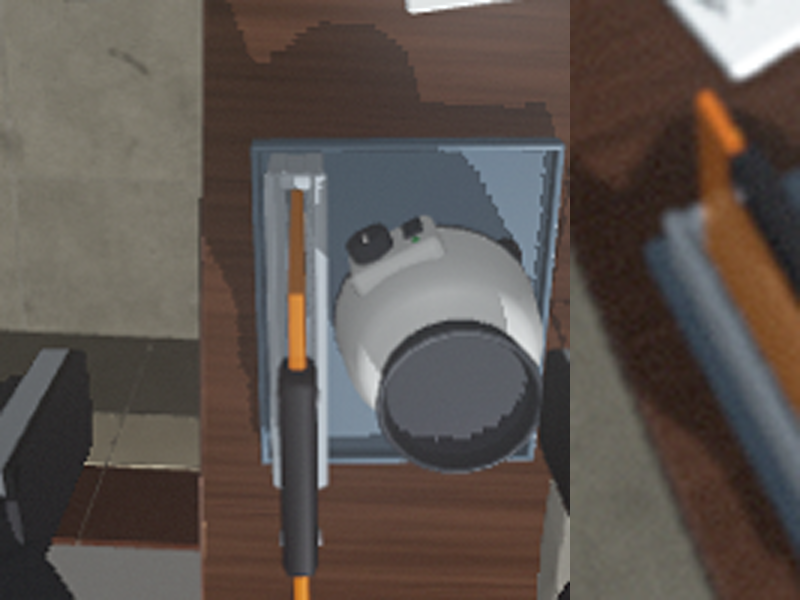

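The shield is upright in the slot, with both ends inside the closed ends. Its lower edge runs down to the floor at crop (298,190), and it is released. Next, a view over the bottles.

>>> {"api": "carry_out", "payload": {"series": [[[3, -36, 0], -1], [[3, -38, 0], -1], [[3, -38, 0], -1], [[3, -38, 0], -1], [[3, -38, 0], -1], [[3, -38, 0], -1], [[3, -38, 0], -1], [[3, -38, 0], -1], [[3, -38, 0], -1], [[0, -20, 0], 0]]}}

```text
clock: 11.43
position: [0.4158, 0.2083, 0.238]
ee_rot: [0.004, 0.996, 0.09, 0.004]
contact_force: [1.2, -0.4, -0.7]
width: 0.0853
```

>>> {"api": "carry_out", "payload": {"series": [[[0, -15, 0], 0], [[0, 0, 0], 0], [[0, 0, 0], 0]]}}

```text
clock: 11.68
position: [0.4153, 0.2266, 0.2366]
ee_rot: [0.003, 0.996, 0.092, 0.003]
contact_force: [0.3, 0.5, -0.1]
width: 0.0853
```

```bash
python3 - <<'E'
from h import *
w,s=load('k.png'); k=lambda P:[((x+.5)/3-.5+150,(y+.5)/3-.5+130) for x,y in P]
print('shield top near corner',onz(w,s,k([(288,294),(305,294)]),.136).round(4),'cup',onz(w,s,k([(376,396),(544,396),(462,320),(462,472)]),.094).round(4))
q,M=tell(3); w,s=shot('wrist','l.png')
h=cv2.cvtColor(w['frame'],cv2.COLOR_BGR2HSV)
for nm,lo,hi in(('blue',(100,120,40),(125,255,255)),('pink',(150,80,80),(178,255,255))):
    m=cv2.inRange(h,lo,hi); n,l,st,c=cv2.connectedComponentsWithStats(m)
    for i in range(1,n):
        if st[i][4]>150:
            print(nm,st[i],c[i].round(1),onz(w,s,[c[i]],.100)[0].round(4))
cv2.imwrite('pics/l2.png',w['frame'])
E
```

```text
shield top near corner [[ 0.4125 -0.1885  0.136 ]
 [ 0.4183 -0.1882  0.136 ]] cup [[ 0.4509 -0.2551  0.094 ]
 [ 0.522  -0.252   0.094 ]
 [ 0.4831 -0.2177  0.094 ]
 [ 0.4917 -0.2922  0.094 ]]
11.83 [0.4152 0.2256 0.2368] [ 0.0071 -0.0058 -1.    ] yaw 10.42 F [ 0.5 -0.3 -0.3] w 0.0848
blue [ 326   51   44   45 1535] [347.8  73.2] [0.4857 0.3487 0.1   ]
blue [292 210  36  36 981] [309.2 227.1] [0.4891 0.182  0.1   ]
pink [ 243  118   46   51 1795] [265.1 143.4] [0.4202 0.2674 0.1   ]
```

View pics/l2.png

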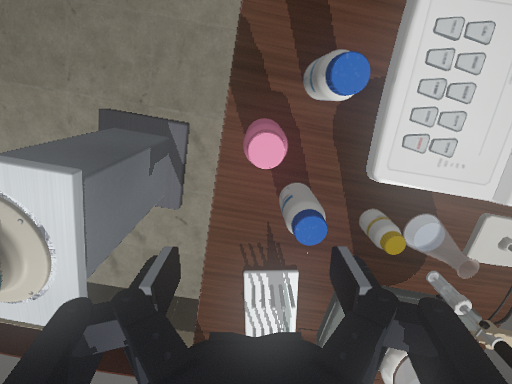

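The wrist view shows the blue caps at (348,73) and (310,227), pink at (265,143), the white keypad box to the right of the first bottle, and yellow at (396,243). I'll turn the jaws along y to keep clear of the box.

```bash
python3 - <<'E'
from h import *
w,s=load('l.png'); print('box edge',onz(w,s,[(372,170),(385,100)],.06).round(3))
plan([.4835,.348,.17],80)
E
```

```text
box edge [[0.56  0.254 0.06 ]
 [0.548 0.336 0.06 ]]
t 11.88 at [0.415  0.2255 0.2369] yaw 10.4 w 0.0851 F [-0.1 -0.2 -0.9] n 10
tilt [ 0.0071 -0.0057 -1.    ]
[[[8.9, -10.9, 6.7], np.float64(-6.96)], [[10.1, -9.7, 6.7], np.float64(-6.96)], [[11.2, -8.4, 6.7], np.float64(-6.96)], [[12.2, -7.0, 6.7], np.float64(-6.96)], [[12.9, -5.4, 6.7], np.float64(-6.96)], [[13.5, -3.8, 6.7], np.float64(-6.96)], [[13.8, -2.2, 6.8], np.float64(-6.96)], [[14.0, -0.5, 6.8], np.float64(-6.96)], [[13.9, 1.2, 6.8], np.float64(-6.96)], [[13.7, 2.9, 6.8], np.float64(-6.96)]]
```

>>> {"api": "carry_out", "payload": {"series": [[[8.9, -10.9, 6], -6.96], [[10.1, -9.7, 6], -6.96], [[11.2, -8.4, 6], -6.96], [[12.2, -7, 6], -6.96], [[12.9, -5.4, 6], -6.96], [[13.5, -3.8, 6], -6.96], [[13.8, -2.2, 6], -6.96], [[14, -0.5, 6], -6.96], [[13.9, 1.2, 6], -6.96], [[13.7, 2.9, 6], -6.96]]}}

```text
clock: 12.72
position: [0.4896, 0.3386, 0.1774]
ee_rot: [0.008, 0.756, 0.655, 0.002]
contact_force: [0.7, -0.1, -0.2]
width: 0.085
```

```bash
python3 - <<'E'
from h import *
tell(3);w,s=shot('wrist','m.png')
h=cv2.cvtColor(w['frame'],cv2.COLOR_BGR2HSV)
m=cv2.inRange(h,(100,120,40),(125,255,255)); n,l,st,c=cv2.connectedComponentsWithStats(m)
for i in range(1,n):
    if st[i][4]>150: print('blue',st[i],c[i].round(1),onz(w,s,[c[i]],.105)[0].round(4))
plan([.4835,.348,.125],80)
E
```

```text
12.87 [0.489  0.3384 0.1769] [ 0.011  -0.0101 -0.9999] yaw 81.32 F [ 1.4 -0.9  0.3] w 0.0845
blue [ 246  171   45   48 1732] [267.8 194.5] [0.4834 0.3487 0.105 ]
blue [  65  201   50   45 1693] [ 89.6 222.8] [0.4866 0.1862 0.105 ]
t 12.92 at [0.4886 0.3381 0.1774] yaw 81.31 w 0.0847 F [-0.  -0.3  0.7] n 10
tilt [ 0.0113 -0.01   -0.9999]
[[[0.9, -0.7, 5.2], np.float64(0.13)], [[0.9, -0.7, 5.2], np.float64(0.13)], [[0.9, -0.7, 5.2], np.float64(0.13)], [[0.9, -0.7, 5.2], np.float64(0.13)], [[0.9, -0.7, 5.2], np.float64(0.13)], [[0.9, -0.7, 5.2], np.float64(0.13)], [[0.9, -0.7, 5.2], np.float64(0.13)], [[0.9, -0.7, 5.2], np.float64(0.13)], [[0.9, -0.7, 5.2], np.float64(0.13)], [[0.9, -0.7, 5.2], np.float64(0.13)]]
```

>>> {"api": "carry_out", "payload": {"series": [[[3.5, -2.7, 2], 0.4], [[3.5, -2.7, 2], 0.4], [[3, -2.6, 2], 0.3], [[0, 0, 8], 0], [[0, 0, 12], 0], [[0, 0, 12], 0], [[0, 0, 10], 0], [[0, 0, 0], 0]]}}

```text
clock: 13.58
position: [0.4809, 0.3464, 0.1293]
ee_rot: [0.008, 0.769, 0.639, 0.003]
contact_force: [0.1, -0.5, 0.0]
width: 0.0853
```

```bash
python3 - <<'E'
from h import *
tell(2); plan([.4835,.3485,.046],n=8)
E
```

```text
13.68 [0.4819 0.347  0.131 ] [ 0.0172 -0.0078 -0.9998] yaw 79.48 F [ 0.3 -0.   0.4] w 0.0851
t 13.68 at [0.4819 0.347  0.131 ] yaw 79.48 w 0.0851 F [ 0.3 -0.   0.4] n 8
tilt [ 0.0172 -0.0078 -0.9998]
[[0.3, -0.0, 10.6], np.float64(-0.0)] x 8
```

>>> {"api": "carry_out", "payload": {"series": [[[0.3, 0, 9], 0], [[0.3, 0, 10], 0], [[0.3, 0, 10], 0], [[0.3, 0, 10], 0], [[0.3, 0, 10], 0], [[0.3, 0, 10], 0], [[0.3, 0, 10], 0], [[0, 0, 9], 0], [[0, 0, 4], 0], [[0, 0, 0], 0]]}}

```text
clock: 14.52
position: [0.485, 0.3491, 0.041]
ee_rot: [0.009, 0.769, 0.639, 0.005]
contact_force: [-0.6, 0.5, -0.3]
width: 0.0851
```

```bash
python3 - <<'E'
from h import *
tell(3); plan([.4835,.3485,.046],n=1)
E
```

```text
14.67 [0.4859 0.3496 0.0426] [ 0.0213 -0.0056 -0.9998] yaw 79.45 F [-0.2  0.3  0.3] w 0.0852
t 14.67 at [0.4859 0.3496 0.0426] yaw 79.45 w 0.0852 F [-0.2  0.3  0.3] n 1
tilt [ 0.0213 -0.0056 -0.9998]
[[-1.5, -2.0, -3.4], np.float64(-0.0)] x 1
```

>>> {"api": "carry_out", "payload": {"series": [[[-1.5, -2, -3], 0], [[0, 0, -0.5], 0]]}}

```text
clock: 14.83
position: [0.4841, 0.3489, 0.0473]
ee_rot: [0.009, 0.769, 0.639, 0.007]
contact_force: [-0.8, 0.4, 0.6]
width: 0.0849
```

>>> {"api": "carry_out", "payload": {"series": [[[0, 0, 0], 0], [[0, 0, 0], 0], [[0, 0, 0], 0], [[0, 0, 0], 0], [[0, 0, 0], 0]], "fingers": 0, "squeeze": 60}}

```text
clock: 15.25
position: [0.4853, 0.3498, 0.05]
ee_rot: [0.009, 0.769, 0.639, 0.01]
contact_force: [-0.0, 0.3, -1.8]
width: 0.0492
```

```bash
python3 - <<'E'
from h import *
tell(3)
E
```

```text
15.4 [0.4854 0.3499 0.05  ] [ 0.0277 -0.0016 -0.9996] yaw 79.44 F [0.6 1.  0. ] w 0.0486
```

>>> {"api": "carry_out", "payload": {"series": [[[0, 0, -8], 0], [[0, 0, -14], 0], [[0, 0, -14], 0], [[0, 0, -8], 0]]}}

```text
clock: 15.73
position: [0.4802, 0.3475, 0.0914]
ee_rot: [0.008, 0.769, 0.639, 0.004]
contact_force: [-0.1, 0.9, -4.0]
width: 0.0488
```

```bash
cat >> h.py <<'E'
def weigh(n=16):
    F=[];E=[]
    for i in range(n):
        manip.get_image('wrist'); s=manip.get_state()
        if i>3: F.append(s['contact_force']); E.append(s['effort'])
    print('meanF',np.mean(F,0).round(3),'std',np.std(F,0).round(2),'effort',np.mean(E,0).round(3),'q',s['qpos'].round(3))
E
python3 - <<'E'
from h import *
tell(1); weigh(); tell(1)
E
```

```text
15.78 [0.4809 0.348  0.0927] [ 0.0184 -0.0069 -0.9998] yaw 79.44 F [ 0.2  0.4 -2.3] w 0.0489
meanF [ 0.141 -0.102 -3.7  ] std [0.67 0.48 0.29] effort [ 3.0000e-03 -4.7726e+01 -2.2001e+01 -8.8000e-02 -6.1000e-02 -0.0000e+00] q [ 0.518  0.407  1.68  -0.018  1.045 -0.859]
16.63 [0.4803 0.3476 0.0905] [ 0.0165 -0.008  -0.9998] yaw 79.44 F [ 0.8  0.  -3.1] w 0.049
```

>>> {"api": "carry_out", "payload": {"series": [[[0, 0, 10], 0], [[0, 0, 10], 0], [[0, 0, 8], 0], [[0, 0, 5], 0], [[0, 0, 3], 0], [[0, 0, 0], 0]]}}

```text
clock: 17.13
position: [0.4805, 0.3471, 0.05]
ee_rot: [0.008, 0.769, 0.639, 0.003]
contact_force: [-1.4, -0.5, 1.7]
width: 0.0487
```

```bash
python3 - <<'E'
from h import *
tell(3)
E
```

```text
17.28 [0.4813 0.3474 0.0511] [ 0.0173 -0.0076 -0.9998] yaw 79.44 F [-0.4 -0.3 -3.2] w 0.049
```

>>> {"api": "carry_out", "payload": {"series": [[[0, 0, 2], 0], [[0, 0, 1], 0], [[0, 0, 0], 0]]}}

```text
clock: 17.53
position: [0.4821, 0.3478, 0.0505]
ee_rot: [0.009, 0.769, 0.639, 0.006]
contact_force: [-0.2, 0.2, -4.3]
width: 0.0488
```

```bash
python3 - <<'E'
from h import *
tell(2)
E
```

```text
17.63 [0.4822 0.3479 0.0502] [ 0.02   -0.0062 -0.9998] yaw 79.44 F [-0.3 -0.2 -4.7] w 0.0491
```

>>> {"api": "carry_out", "payload": {"series": [[[0, 0, 3], 0], [[0, 0, 2.5], 0]]}}

```text
clock: 17.8
position: [0.4825, 0.348, 0.0499]
ee_rot: [0.009, 0.769, 0.639, 0.006]
contact_force: [-5.1, -2.4, 14.3]
width: 0.0487
```

```bash
python3 - <<'E'
from h import *
tell(2)
E
```

```text
17.9 [0.4825 0.348  0.0499] [ 0.0217 -0.0056 -0.9997] yaw 79.45 F [-5.5 -3.  15.1] w 0.0485
```

>>> {"api": "carry_out", "payload": {"series": [[[0, 0, 0], 0], [[0, 0, 0], 0], [[0, 0, 0], 0], [[0, 0, -3], 0], [[0, 0, -20], 0], [[0, 0, -25], 0], [[0, 0, -25], 0], [[0, 0, -22], 0]], "fingers": 85}}

```text
clock: 18.57
position: [0.479, 0.3475, 0.1438]
ee_rot: [0.008, 0.769, 0.639, 0.003]
contact_force: [0.3, 0.3, 0.9]
width: 0.085
```

>>> {"api": "carry_out", "payload": {"series": [[[-25, 5.5, -3], 0], [[-30, 6.5, 0], 0], [[-30, 6.5, 0], 0], [[-30, 6.5, 0], 0], [[-28, 6, 0], 0], [[-12, 3, 0], 0], [[0, 0, 0], 0]]}}

```text
clock: 19.15
position: [0.4901, 0.1876, 0.1548]
ee_rot: [0.011, 0.767, 0.641, 0.012]
contact_force: [0.7, 0.5, 0.6]
width: 0.0848
```

```bash
python3 - <<'E'
from h import *
tell(3);w,s=shot('wrist','n.png')
h=cv2.cvtColor(w['frame'],cv2.COLOR_BGR2HSV)
m=cv2.inRange(h,(100,120,40),(125,255,255)); n,l,st,c=cv2.connectedComponentsWithStats(m)
for i in range(1,n):
    if st[i][4]>150: print('blue',st[i],c[i].round(1),onz(w,s,[c[i]],.105)[0].round(4))
plan([.487,.184,.047],n=10)
E
```

```text
19.3 [0.4902 0.1906 0.1548] [ 3.220e-02  9.000e-04 -9.995e-01] yaw 79.86 F [-0.3  0.4  0.1] w 0.0851
blue [ 421  141   63   53 2524] [452.1 166.6] [0.4803 0.3422 0.105 ]
blue [ 219  183   50   53 2075] [243.8 209. ] [0.4863 0.1819 0.105 ]
t 19.35 at [0.4901 0.191  0.1547] yaw 79.91 w 0.0851 F [ 0.3 -0.2 -0.2] n 10
tilt [ 3.210e-02  9.000e-04 -9.995e-01]
[[-0.8, -0.5, 10.8], np.float64(-0.0)] x 10
```

>>> {"api": "carry_out", "payload": {"series": [[[-3.2, -1.5, 8], 0], [[-3.2, -1.5, 8], 0], [[-3, -1.5, 8], 0], [[0, -0.2, 12], 0], [[0, -0.2, 12], 0], [[0, -0.2, 12], 0], [[0, -0.2, 12], 0], [[0, -0.2, 12], 0], [[0, 0, 12], 0], [[0, 0, 5], 0]]}}

```text
clock: 20.18
position: [0.4815, 0.1872, 0.0425]
ee_rot: [0.008, 0.763, 0.646, 0.011]
contact_force: [-0.5, -0.6, -0.0]
width: 0.085
```

```bash
python3 - <<'E'
from h import *
tell(3); plan([.4865,.1825,.047],n=1)
E
```

```text
20.33 [0.4826 0.1874 0.0441] [ 0.0292  0.0019 -0.9996] yaw 80.47 F [-0.4 -0.2  0.5] w 0.0852
t 20.33 at [0.4826 0.1874 0.0441] yaw 80.47 w 0.0852 F [-0.4 -0.2  0.5] n 1
tilt [ 0.0292  0.0019 -0.9996]
[[-4.2, 4.7, -2.8], np.float64(-0.0)] x 1
```

>>> {"api": "carry_out", "payload": {"series": [[[-2.1, 2.3, -0.5], 0], [[-2.1, 2.3, -0.5], 0]]}}

```text
clock: 20.5
position: [0.487, 0.1829, 0.046]
ee_rot: [0.009, 0.763, 0.646, 0.012]
contact_force: [0.4, -0.4, -0.0]
width: 0.0852
```

>>> {"api": "carry_out", "payload": {"series": [[[0, 0, 0], 0], [[0, 0, 0], 0], [[0, 0, 0], 0], [[0, 0, 0], 0], [[0, 0, 0], 0]], "fingers": 0, "squeeze": 60}}

```text
clock: 20.92
position: [0.49, 0.1825, 0.0492]
ee_rot: [0.011, 0.763, 0.646, 0.015]
contact_force: [-0.3, 0.7, -0.8]
width: 0.0483
```

```bash
python3 - <<'E'
from h import *
tell(3)
E
```

```text
21.07 [0.4897 0.1825 0.0488] [ 0.0368  0.0034 -0.9993] yaw 80.49 F [ 0.1 -0.6 -1.6] w 0.0485
```

>>> {"api": "carry_out", "payload": {"series": [[[0, 0, -8], 0], [[0, 0, -14], 0], [[0, 0, -14], 0], [[0, 0, -8], 0]]}}

```text
clock: 21.4
position: [0.4852, 0.1819, 0.0924]
ee_rot: [0.009, 0.763, 0.646, 0.011]
contact_force: [0.9, 0.0, -1.5]
width: 0.0485
```

```bash
python3 - <<'E'
from h import *
tell(1); weigh(); tell(1)
E
```

```text
21.45 [0.4861 0.1821 0.0936] [ 0.0313  0.0023 -0.9995] yaw 80.5 F [ 0.8  0.3 -0.1] w 0.049
meanF [ 0.051  0.005 -1.222] std [0.48 0.61 0.41] effort [ 5.0000e-03 -3.8938e+01 -2.0138e+01 -2.4000e-02 -1.5800e-01 -0.0000e+00] q [ 0.228  0.3    1.857 -0.006  0.958 -1.174]
22.3 [0.4848 0.1817 0.091 ] [ 0.0275  0.0014 -0.9996] yaw 80.49 F [-0.5  0.3 -2. ] w 0.0482
```

A weighs about 3.7 N and B about 1.2 N, so A is the heavy one. I'll set B back down.

>>> {"api": "carry_out", "payload": {"series": [[[0, 0, 10], 0], [[0, 0, 10], 0], [[0, 0, 8], 0], [[0, 0, 6], 0], [[0, 0, 4], 0], [[0, 0, 3], 0]]}}

```text
clock: 22.8
position: [0.4869, 0.1819, 0.0485]
ee_rot: [0.009, 0.763, 0.646, 0.012]
contact_force: [-11.4, -2.5, 45.4]
width: 0.0486
```

```bash
python3 - <<'E'
from h import *
tell(2)
E
```

```text
22.9 [0.4868 0.1819 0.0487] [ 0.03    0.0018 -0.9995] yaw 80.5 F [-3.9 -0.8 10.2] w 0.0483
```

>>> {"api": "carry_out", "payload": {"series": [[[0, 0, -0.5], 0], [[0, 0, 0], 0], [[0, 0, 0], 0], [[0, 0, -3], 0], [[0, 0, -20], 0], [[0, 0, -25], 0], [[0, 0, -25], 0], [[0, 0, -22], 0]], "fingers": 85}}

```text
clock: 23.57
position: [0.4807, 0.1809, 0.1426]
ee_rot: [0.006, 0.763, 0.646, 0.007]
contact_force: [-0.7, -0.1, 0.4]
width: 0.0846
```

>>> {"api": "carry_out", "payload": {"series": [[[25, -5, -3], 0], [[30, -6, 0], 0], [[30, -6, 0], 0], [[30, -6, 0], 0], [[28, -6, 0], 0], [[17, -3, 0], 0], [[0, 0, 0], 0]]}}

```text
clock: 24.15
position: [0.481, 0.3513, 0.154]
ee_rot: [0.01, 0.765, 0.644, 0.015]
contact_force: [-0.1, -0.3, -0.1]
width: 0.0845
```

```bash
python3 - <<'E'
from h import *
tell(3);w,s=shot('wrist','o.png')
h=cv2.cvtColor(w['frame'],cv2.COLOR_BGR2HSV)
m=cv2.inRange(h,(100,120,40),(125,255,255)); n,l,st,c=cv2.connectedComponentsWithStats(m)
for i in range(1,n):
    if st[i][4]>150: print('blue',st[i],c[i].round(1),onz(w,s,[c[i]],.105)[0].round(4))
plan([.4825,.348,.047],n=10)
E
```

```text
24.3 [0.4805 0.3471 0.1536] [ 3.320e-02  8.000e-04 -9.994e-01] yaw 80.06 F [0.2 0.1 0.2] w 0.085
blue [ 231  186   50   52 2079] [255.7 211.7] [0.48   0.3471 0.105 ]
blue [  39  222   56   48 2012] [ 66.3 245.3] [0.4832 0.187  0.105 ]
t 24.35 at [0.4806 0.3466 0.1537] yaw 80.0 w 0.0849 F [-0.  -0.7  0.2] n 10
tilt [ 3.310e-02  8.000e-04 -9.995e-01]
[[0.1, -0.2, 10.7], np.float64(-0.0)] x 10
```

>>> {"api": "carry_out", "payload": {"series": [[[0.1, -1, 8], 0], [[0.1, -1, 8], 0], [[0.1, -1, 8], 0], [[0, -0.2, 12], 0], [[0, -0.2, 12], 0], [[0, -0.2, 12], 0], [[0, 0, 12], 0], [[0, 0, 12], 0], [[0, 0, 11], 0], [[0, 0, 4], 0]]}}

```text
clock: 25.18
position: [0.4788, 0.3374, 0.0451]
ee_rot: [0.011, 0.769, 0.639, 0.01]
contact_force: [-0.5, -0.7, -0.2]
width: 0.0849
```

```bash
python3 - <<'E'
from h import *
tell(3); plan([.482,.3475,.047],n=1)
E
```

```text
25.33 [0.4798 0.3383 0.0469] [ 0.0311 -0.0026 -0.9995] yaw 79.41 F [0.2 0.4 0.4] w 0.0853
t 25.33 at [0.4798 0.3383 0.0469] yaw 79.41 w 0.0853 F [0.2 0.4 0.4] n 1
tilt [ 0.0311 -0.0026 -0.9995]
[[9.5, 0.5, -0.1], np.float64(-0.0)] x 1
```

>>> {"api": "carry_out", "payload": {"series": [[[4.5, 0.2, 0], 0], [[4.5, 0.2, 0], 0], [[0, 0, 0], 0]]}}

```text
clock: 25.58
position: [0.4835, 0.3482, 0.0488]
ee_rot: [0.011, 0.77, 0.638, 0.013]
contact_force: [-1.0, -0.5, -0.4]
width: 0.085
```

>>> {"api": "carry_out", "payload": {"series": [[[0, 0, 0], 0], [[0, 0, 0], 0], [[0, 0, 0], 0], [[0, 0, 0], 0], [[0, 0, 0], 0]], "fingers": 0, "squeeze": 70}}

```text
clock: 26.0
position: [0.4845, 0.3492, 0.0511]
ee_rot: [0.012, 0.769, 0.639, 0.015]
contact_force: [0.1, 1.2, -3.4]
width: 0.0483
```

```bash
python3 - <<'E'
from h import *
tell(3)
E
```

```text
26.15 [0.4846 0.3492 0.0511] [ 3.810e-02  6.000e-04 -9.993e-01] yaw 79.43 F [-0.3 -0.2 -0.1] w 0.0486
```

>>> {"api": "carry_out", "payload": {"series": [[[0, 0, -10], 0], [[0, 0, -20], 0], [[0, 0, -25], 0], [[0, 0, -25], 0], [[0, 0, -25], 0], [[-8, 1.5, -20], 0], [[-20, 4, -12], 0], [[-28, 5.5, 0], 0], [[-32, 6.2, 0], 0], [[-32, 6.2, 0], 0]]}}

```text
clock: 26.98
position: [0.4757, 0.2278, 0.193]
ee_rot: [0.009, 0.766, 0.642, 0.01]
contact_force: [0.4, -0.4, -3.6]
width: 0.0486
```

>>> {"api": "carry_out", "payload": {"series": [[[-32, 6.2, 0], 0], [[-32, 6.2, 0], 0], [[-32, 6.2, 0], 0], [[-32, 6.2, 0], 0], [[-32, 6.2, 0], 0], [[-32, 6.2, 0], 0], [[-32, 6.2, 0], 0], [[-32, 6.2, 0], 0]]}}

```text
clock: 27.65
position: [0.4727, -0.0438, 0.1945]
ee_rot: [0.007, 0.765, 0.644, 0.008]
contact_force: [-0.1, 0.3, -3.8]
width: 0.0485
```

```bash
python3 - <<'E'
from h import *
plan([.4865,-.255,.19],n=8)
E
```

```text
t 27.65 at [ 0.4727 -0.0438  0.1945] yaw 80.17 w 0.0485 F [-0.1  0.3 -3.8] n 8
tilt [ 2.120e-02  1.000e-04 -9.998e-01]
[[-25.7, 6.2, 0.6], np.float64(-0.0)] x 8
```

>>> {"api": "carry_out", "payload": {"series": [[[-30, 7.5, 0], 0], [[-30, 7.5, 0], 0], [[-30, 7.5, 0], 0], [[-30, 7, 0], 0], [[-28, 7, 0], 0], [[-22, 6, 0], 0], [[-15, 4, 0], 0], [[-8, 2, 0], 0], [[0, 0, 0], 0], [[0, 0, 0], 0]]}}

```text
clock: 28.48
position: [0.4804, -0.2571, 0.1942]
ee_rot: [0.004, 0.768, 0.64, 0.006]
contact_force: [-0.1, 0.5, -3.1]
width: 0.0487
```

```bash
python3 - <<'E'
from h import *
tell(4); w,s=shot('wrist','p.png'); a,_=shot('scene','p_s.png')
cv2.imwrite('pics/p2.png',np.hstack([w['frame'][100:384,120:420],cv2.resize(a['frame'][194:384,200:360],(400,475))[:284]]) if 0 else w['frame'])
plan([.487,-.255,.16],n=1)
E
```

```text
28.68 [ 0.4808 -0.2563  0.1945] [ 0.0146  0.0015 -0.9999] yaw 79.75 F [-0.2  1.  -2.5] w 0.0485
t 28.78 at [ 0.4809 -0.2565  0.1946] yaw 79.76 w 0.0482 F [-0.4  0.1 -3.5] n 1
tilt [ 0.0149  0.001  -0.9999]
[[2.4, 5.2, 34.7], np.float64(-0.0)] x 1
```

View pics/p2.png

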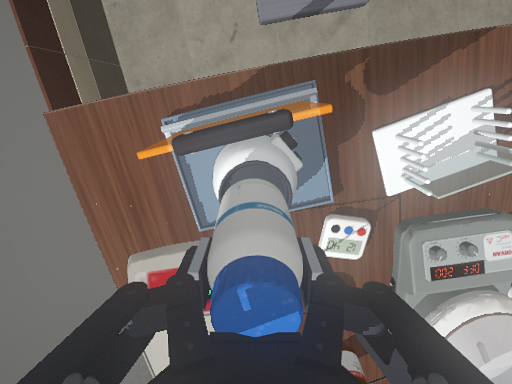

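The wrist view shows the heavy bottle held over the cup. The dark cup rim is visible round its base near (255,185), and the shield is still seated. I'll overlay the expected outlines to measure the bottle's offset in the grip.

```bash
python3 - <<'E'
from h import *
w,s=load('p.png'); f=cv2.resize(w['frame'][130:330,150:350],(600,600),interpolation=cv2.INTER_CUBIC)
t=np.linspace(0,2*np.pi,60)
def circ(c,r,col):
    P=np.c_[c[0]+r*np.cos(t),c[1]+r*np.sin(t),np.full(60,c[2])]
    p=(proj(w,s,P)-[150,130]+.5)*3-.5; cv2.polylines(f,[p.round().astype(int)],True,col,1)
p=s['position']; print(p)
circ((.487,-.255,.094),.0355,(0,255,0))
zb=p[2]-.051
circ((p[0],p[1],zb),.0255,(0,0,255))
circ((p[0]-.0055,p[1],zb),.0255,(255,0,255))
circ((p[0],p[1],zb+.108),.020,(0,0,255)); circ((p[0]-.0043,p[1],zb+.108),.020,(255,0,255))
cv2.imwrite('pics/q.png',f)
E
```

```text
[ 0.48076162 -0.25625096  0.19452463]
```

View pics/q.png

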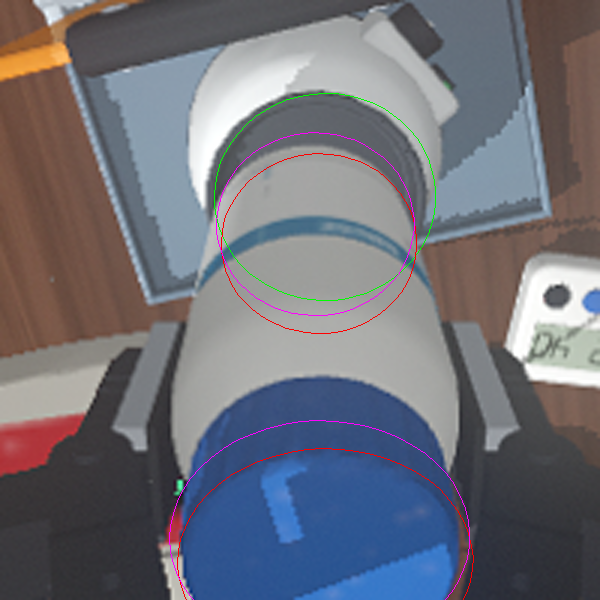

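Against this view the bottle's base sits about 1.5 mm to the robot's side of the TCP. It needs about +7.7 mm in x and about 0 in y to centre on the cup.

>>> {"api": "carry_out", "payload": {"series": [[[0.6, 3.4, 2], 0], [[0.6, 3.3, 4], 0], [[0, 0, 8], 0], [[0, 0, 8], 0], [[0, 0, 8], 0], [[0, 0, 6], 0], [[0, 0, 3], 0], [[0, 0, 0], 0]]}}

```text
clock: 29.45
position: [0.4889, -0.2537, 0.1508]
ee_rot: [0.003, 0.766, 0.642, 0.006]
contact_force: [-0.1, 0.3, -3.2]
width: 0.0484
```

```bash
python3 - <<'E'
from h import *
s,M=tell(3); print('bottom z',s['position'][2]-.0511)
E
```

```text
29.6 [ 0.4896 -0.2543  0.1521] [ 0.0154  0.0012 -0.9999] yaw 79.93 F [ 0.5  0.3 -3. ] w 0.0482
bottom z 0.10103987034364945
```

>>> {"api": "carry_out", "payload": {"series": [[[-1.4, -1, 0], 0], [[0, 0, 4], 0], [[0, 0, 4], 0], [[0, 0, 3], 0], [[0, 0, 2], 0]]}}

```text
clock: 30.02
position: [0.4898, -0.2569, 0.1403]
ee_rot: [0.007, 0.767, 0.642, 0.007]
contact_force: [1.4, -0.4, -4.1]
width: 0.0485
```

```bash
python3 - <<'E'
from h import *
s,M=tell(3); print('bottom z',s['position'][2]-.0511)
E
```

```text
30.17 [ 0.4897 -0.2568  0.1404] [ 0.0194 -0.0016 -0.9998] yaw 79.91 F [ 0.2 -1.  -2.9] w 0.0487
bottom z 0.08925560431165039
```

>>> {"api": "carry_out", "payload": {"series": [[[0, 0, 2.5], 0], [[0, 0, 2.5], 0], [[0, 0, 2], 0], [[0, 0, 2], 0]]}}

```text
clock: 30.5
position: [0.4903, -0.2571, 0.1334]
ee_rot: [0.008, 0.766, 0.642, 0.007]
contact_force: [-2.3, 1.6, 6.5]
width: 0.0489
```

```bash
python3 - <<'E'
from h import *
s,M=tell(3); print('bottom z',s['position'][2]-.0511)
E
```

```text
30.65 [ 0.4904 -0.2571  0.1335] [ 0.0212 -0.003  -0.9998] yaw 79.92 F [-2.6  1.8  4.7] w 0.0484
bottom z 0.08241727989838116
```

>>> {"api": "carry_out", "payload": {"series": [[[0, 0, 2.5], 0], [[0, 0, 2.5], 0], [[0, 0, 2], 0]]}}

```text
clock: 30.9
position: [0.4905, -0.2571, 0.131]
ee_rot: [0.009, 0.766, 0.642, 0.007]
contact_force: [-4.7, 2.0, 15.6]
width: 0.0483
```

```bash
python3 - <<'E'
from h import *
s,M=tell(1); weigh(14); tell(1); print('bottom z',s['position'][2]-.0511)
E
```

```text
30.95 [ 0.4905 -0.2571  0.1311] [ 0.0233 -0.0047 -0.9997] yaw 79.96 F [-4.6  1.8 10.6] w 0.0485
meanF [-4.003  1.981 11.12 ] std [0.41 0.6  0.6 ] effort [ 9.0000e-03 -3.4766e+01 -2.0536e+01  9.8000e-02 -1.7540e+00  3.9000e-02] q [-0.615  0.308  1.724  0.011  1.088 -2.015]
31.7 [ 0.4904 -0.2571  0.1311] [ 0.0233 -0.0047 -0.9997] yaw 79.95 F [-3.9  2.9 10.8] w 0.0487
bottom z 0.07999766444117001
```

```bash
python3 - <<'E'
from h import *
w,s=shot('wrist','r.png'); a,_=shot('scene','r_s.png')
cv2.imwrite('pics/r2.png',np.hstack([cv2.resize(a['frame'][110:384,150:350],(437,600),interpolation=cv2.INTER_CUBIC),cv2.resize(w['frame'][70:384,90:280],(363,600),interpolation=cv2.INTER_CUBIC)]))
E
```

```text
(no output)
```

View pics/r2.png

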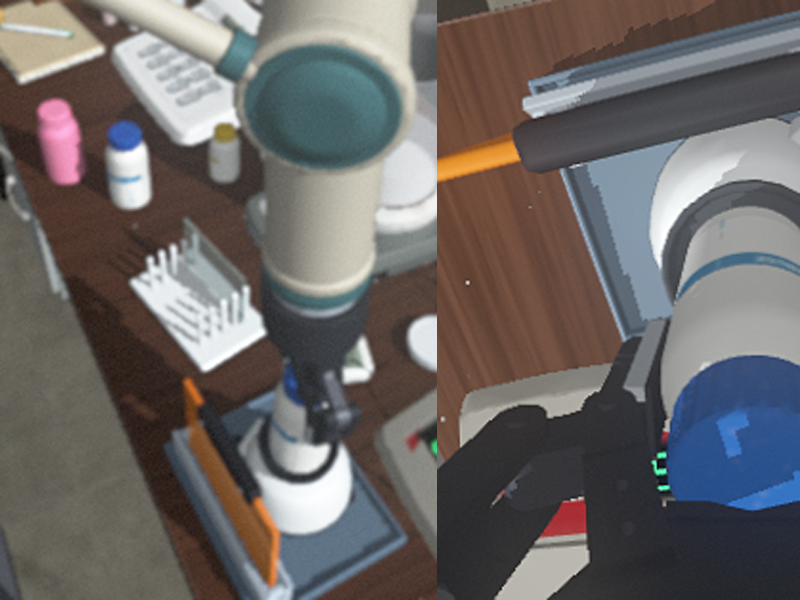

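The final view shows the shield seated in its slot, the lighter bottle upright at (128,165), and the heavy bottle upright in the cup at (295,425), still gripped. Handing in.

```bash
python3 - <<'E'
from h import *
tell(1); print(manip.sign_off())
E
```

```text
31.85 [ 0.4904 -0.2571  0.1311] [ 0.0233 -0.0047 -0.9997] yaw 79.95 F [-4.7  2.1 11.5] w 0.0485
the job is handed in; nothing more can be done
None
```

The job is done and was handed in at 31.9 s.

- **Shield:** it is in the mixer's slot and released. It met the floor with its lower edge at about z = 6 mm, which is fully home. Later views show it still upright between the closed ends.
- **Bottles:** I lifted each about 4 cm. The left one read about 3.7 N (roughly 375 g) and the right one about 1.2 N (roughly 125 g). The lighter one stands upright on the bench near its start position.
- **Mixer:** the heavy bottle is still gripped, upright to about 1°, in the black cup. The wrist reads a steady 11 N upward, so about 14.6 N is on the cup. The cup floor is about 6 mm down by the arm's position.
- **Left alone:** I did not touch the yellow-capped bottle, the flask, the timer or the pink bottle.

**Checks that were off:**
- Setting the lighter bottle down gave a brief 45 N wrist reading. It was through the held bottle, not the arm or gripper body.
- The tool drifted 1–2° off vertical over the run.
- Position estimates for the shield, the cup and the bottle in the grip differed by 1–4 mm between methods. I corrected for this before inserting and pressing.

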